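# Start an analyser calibration and uncap the gas bottle

## Task

Get the gas analyser ready for calibration: on its deck press the round key (on), then the long narrow key (zero in room air), then the square key (calibrate), one at a time, letting each spring back up. Only then unscrew the black cap from the gas bottle nearer to you and lift it off: burnable gases have left-hand threads and the others right-hand, and this bottle does not show which, so feel which way it loosens. Finish still holding the cap in the gripper, upright and about a hand's width above the bottle, ready for the hose; leave the spare bottle's cap and the flask, bung and stopper as they are.

Things in the scene. Friction and masses are not known exactly. Their poses are not given: they have to be found in the camera images.
- analyser: white bench gas analyser, fixed, 140 mm deep (x), 160 mm wide (y). Origin: centre of its underside; its front faces its own -x, roughly to the robot. Deck 48 mm high; behind local x = 0.01 a display housing 82 mm high. Keys in a row at local x = -0.042: round at y = 0.028, long at -0.008, square at -0.044 (left to right from the robot); tops 58 mm above the desk, 10 mm above the deck
- key_round (a joint): round spring key on the analyser's deck, 20 mm across; value is its travel, 0 up to 0.006 m fully pressed (straight down; 1.2 N to start, 5 N at the bottom); it counts as pressed beyond 0.004 and springs back when let go
- key_bar (a joint): long narrow spring key on the analyser's deck, 26 mm front to back, 12 mm wide; value is its travel, 0 up to 0.006 m fully pressed (straight down; 1.2 N to start, 5 N at the bottom); it counts as pressed beyond 0.004 and springs back when let go
- key_square (a joint): square spring key on the analyser's deck, 19 by 19 mm; value is its travel, 0 up to 0.006 m fully pressed (straight down; 1.2 N to start, 5 N at the bottom); it counts as pressed beyond 0.004 and springs back when let go
- key_round_top (a point): centre of the round key's top face; moves with the key; axes as the analyser's
- key_bar_top (a point): centre of the long narrow key's top face; moves with the key; axes as the analyser's
- key_square_top (a point): centre of the square key's top face; moves with the key; axes as the analyser's
- gas_bottle_a: calibration gas bottle, fixed, cannot turn: round foot 90 mm across, aluminium body 56 mm across, shoulder up to 133 mm, 26 mm neck. Origin: centre of the foot's underside on the desk, z up its axis. One bottle stands in front, nearer the robot (x under 0.55), the spare behind (x over 0.64); which of a and b is in front varies
- gas_bottle_b: same kind of calibration gas bottle, fixed, cannot turn: round foot 90 mm across, aluminium body 56 mm across, shoulder up to 133 mm, 26 mm neck. Origin: centre of the foot's underside on the desk, z up its axis. One bottle stands in front, nearer the robot (x under 0.55), the spare behind (x over 0.64); which of a and b is in front varies
- cap_a: black ribbed screw cap of gas_bottle_a, loose, about 35 g, 44 mm across, 28 mm high. Origin: centre of its open lower edge, z up. Screwed home at the start: origin 142 mm, top 170 mm above the desk, its x axis along world +x. A 12 mm wide, 10 mm long plug inside it sits in the neck's 14 mm bore. Grip its side from above; 10 mm is free under its edge
- cap_b: black ribbed screw cap of gas_bottle_b, loose, about 35 g, 44 mm across, 28 mm high. Origin: centre of its open lower edge, z up. Screwed home at the start: origin 142 mm, top 170 mm above the desk, its x axis along world +x. A 12 mm wide, 10 mm long plug inside it sits in the neck's 14 mm bore. Grip its side from above; 10 mm is free under its edge
- mouth_a (a point): on the axis of gas_bottle_a at the top of its brass neck (166 mm high, hidden by the cap; 33 mm across its threads). Steep two-start thread, rising 2.2 mm per rad, right-hand on one bottle and left-hand on the other at random; nothing outside shows which. Turned the tightening way the cap meets a rigid stop within 0.1 rad: it is home already
- mouth_b (a point): on the axis of gas_bottle_b at the top of its brass neck (166 mm high, hidden by the cap; 33 mm across its threads). Steep two-start thread, rising 2.2 mm per rad, right-hand on one bottle and left-hand on the other at random; nothing outside shows which. Turned the tightening way the cap meets a rigid stop within 0.1 rad: it is home already
- cap_a_top (a point): centre of the closed top of cap_a, 28 mm above its lower edge. Turned the loosening way, the cap turns easily and climbs with the thread (about 1 mm of play); it is out of the thread after 1.75 rad (100 degrees) and meets a stop at about 2.4 rad: between 1.9 and 2.3 rad it lifts straight off
- cap_b_top (a point): centre of the closed top of cap_b, 28 mm above its lower edge. Turned the loosening way, the cap turns easily and climbs with the thread (about 1 mm of play); it is out of the thread after 1.75 rad (100 degrees) and meets a stop at about 2.4 rad: between 1.9 and 2.3 rad it lifts straight off
- conical_flask: small glass conical flask, 65 mm across, 86 mm high, loose; leave it alone. Origin: centre of its underside
- rubber_bung: brown rubber bung, 30 mm across, 27 mm high, loose; leave it alone. Origin: centre of its underside
- glass_stopper: clear glass stopper, 33 mm across, 40 mm high, loose; leave it alone. Origin: centre of its underside

How it is judged (in metres and radians):
On the way, in this order (a step that is already met when the one before it is completed fails the run):
1. the round key is pressed alone (value of joint key_round above 0.004 m and value of joint each of key_bar, key_square below 0.002 m), for 0.05 s.
2. the long narrow key is pressed alone (value of joint each of key_round, key_square below 0.002 m and value of joint key_bar above 0.004 m), for 0.05 s.
3. the square key is pressed alone (value of joint each of key_round, key_bar below 0.002 m and value of joint key_square above 0.004 m), for 0.05 s.
4. all keys are up again and the cap of the nearer bottle, still down on its neck, has been turned by more than 1 rad (value of joint each of key_round, key_bar, key_square below 0.002 m and ((world x of gas_bottle_a below 0.6 m and angle between the x axis of cap_a and the x axis of gas_bottle_a, either way round above 1 rad and z of cap_a in the frame of gas_bottle_a below 0.152 m) or (world x of gas_bottle_b below 0.6 m and angle between the x axis of cap_b and the x axis of gas_bottle_b, either way round above 1 rad and z of cap_b in the frame of gas_bottle_b below 0.152 m))), for 0.05 s.
At the end, for the whole second after the job is handed in: The nearer bottle's cap is held still in the fingers, 48 to 178 mm higher than when screwed on, within 80 mm sideways of the bottle's axis and within 0.3 rad of upright; the spare bottle's cap is still on and all keys are up (((world x of gas_bottle_a below 0.6 m and z of cap_a in the frame of gas_bottle_a between 0.19 and 0.32 m and horizontal distance between cap_a and gas_bottle_a below 0.08 m and angle between cap_a's own z axis and vertical below 0.3 rad and linear speed of cap_a below 0.03 m/s and contact force between cap_a and the fingers above 3 N and contact force between cap_a and gas_bottle_a below 0.2 N and z of cap_b in the frame of gas_bottle_b below 0.146 m) or (world x of gas_bottle_b below 0.6 m and z of cap_b in the frame of gas_bottle_b between 0.19 and 0.32 m and horizontal distance between cap_b and gas_bottle_b below 0.08 m and angle between cap_b's own z axis and vertical below 0.3 rad and linear speed of cap_b below 0.03 m/s and contact force between cap_b and the fingers above 3 N and contact force between cap_b and gas_bottle_b below 0.2 N and z of cap_a in the frame of gas_bottle_a below 0.146 m)) and value of joint each of key_round, key_bar, key_square below 0.002 m); the arm keeps its last pose, push and grip.
It fails at once if two keys are pressed at once (value of joint each of key_round, key_bar above 0.003 m or value of joint each of key_bar, key_square above 0.003 m or value of joint each of key_round, key_square above 0.003 m).
It fails at once if the spare bottle's cap is turned or moved ((world x of gas_bottle_a below 0.6 m and (distance of cap_b from where it was at the start of the episode above 0.006 m or angle between the x axis of cap_b and the x axis of gas_bottle_b, either way round above 0.3 rad)) or (world x of gas_bottle_b below 0.6 m and (distance of cap_a from where it was at the start of the episode above 0.006 m or angle between the x axis of cap_a and the x axis of gas_bottle_a, either way round above 0.3 rad))).
It fails at once if flask, bung or stopper is displaced by more than 20 mm (distance of any of conical_flask, rubber_bung, glass_stopper from where it was at the start of the episode above 0.02 m).
It also fails if it takes over 64 s, if anything falls off the work surface, if the arm or the gripper's body presses on something with over 40 N, if the wrist force passes 120 N, or if a joint passes its speed limit or range.

## Robot

A 7-joint arm with a two-finger parallel gripper is mounted at the origin on a cart in front of the work surface, level with it; the furniture and walls round the work are solid. World frame = base frame: x ahead of the robot, y to its left, z up, the work surface at z = 0. Lengths are in m, angles in degrees, forces in N, time in s.
With the tool pointing down it reaches from about 0.425 to 0.875 m from the base axis. Payload 4.7 kg.
Tool frame: the origin (TCP) lies between the finger pads; the fingertips stand env.tip_reach ahead of it and the grasp point (between the pads) lies 2 mm behind it (env.tip_reach is the distance from the TCP to the fingertips, in m); z points along the fingers, y is the line along which they close (so a half turn about z gives the same grasp; the last joint's range is limited). The gripper opens to 87 mm and grips with 3 to 60 N. Pads are 19 mm wide; open, the fingers measure 117 mm over their backs; the gripper's body (75 mm by 190 mm) begins 51 mm behind the grasp point.
Start: joints at [-71.385, 18.392, -4.016, 83.108, 1.295, 78.541, -3.26], TCP at [0.199, 0.619, 0.24] pointing down, gripper open.
Joint ranges: [-163.93, 163.93], [-17.29, 119.83], [-79.2, 71.16], [3.27, 140.29], [-89.18, 269.18], [5.43, 117.66], [-154.24, 154.24]. Speed limits (degrees/s): [147.25, 147.25, 180, 180, 180, 180, 180].

## Interface

Orientations are given as [roll, pitch, yaw] about the fixed x, y, z axes, in that order (R = Rz(yaw) Ry(pitch) Rx(roll)).
In Python, from cell import env, monitor, read_camera gives the robot as it stands (env), with the cameras as plain functions and the readings (monitor).
- The arm moves only by the tool creep_tool, called as a command line: name --argument value ..., lists and objects as JSON in quotes. Schema: {"type":"object","properties":{"deltas":{"type":"array","items":{"type":"object","properties":{"trans":{"type":"array","items":{"type":"number"},"minItems":3,"maxItems":3},"rz":{"type":"number"},"aperture":{"type":"number"}},"additionalProperties":false,"required":["aperture"]},"minItems":1,"maxItems":8},"squeeze":{"type":"number"},"only":{"type":"string"},"quiet":{"type":"boolean"},"lines":{"type":"string"}},"required":["deltas"],"additionalProperties":false}. deltas is a list of rows, 1 to 8 of them, each an object with the fields trans (a list: dx, dy, dz in normalised numbers (1 is 0.8 m)), rz (a turn about the tool's z in parts of the range, where 1.0 means 4 rad), aperture (the finger opening in m); a field left out counts as zero (the opening has to be given); each row is the pose to reach, as a shift and turn from the pose commanded when the call began, along the tool's axes at that moment; what a row does not reach only later rows make up. A row lasts 1/12 s, in which the tool goes at most 0.0417 m and 7.16 degrees, less where a joint would pass 70% of its speed; a pose out of reach is approached as far as the arm can. The fingers move at their own pace and stop on an object; squeeze is the grip in N (left out, the last holds). Time passes only in rows, so rows that do not move let the fingers close. The tool returns the time, the measured TCP pose, the force, the opening and the grip force at its end. only (a regular expression) keeps the lines of the reply that match it, lines (a string "A,B") keeps lines A to B, and quiet returns only ok. Input that does not fit is refused with a message, and nothing moves.
- monitor.get_obs(): the state, without advancing time (a new reading comes with each control period).
- read_camera(name): name is "scene" or "top" or "wrist"; returns a dict with "color" (480x640x3 uint8, blue, green, red), "fx", "fy", "cx", "cy" (pixels), "world_from_camera" (4x4, takes a point from camera to world coordinates). Camera axes: x right, y down, z forward; pixel columns grow to the right and rows downward; lengths in m; the calibration is good to about 2 mm. A picture is of the moment at which its call begins. There is no depth.
- env.sign_off(): hands the job in; it is judged then, once.
The state is a dict: "time_s": time; "qpos": joint angles; "joint_velocities": joint speeds; "effort": joint torques, N m; "tool_pos": TCP position; "tool_rot": TCP orientation; "force": force on the tool from outside, world axes, zero at the start; "wrist_torque": the same for the moment, N m; "grip_width": finger opening in m; "grasp_force": force on a finger pad.
Only numpy, scipy, OpenCV 4.12 (cv2) and the standard library are available. Lean on these libraries where they do the work, as an engineer would, in place of code of your own. Each camera call takes 0.05 s, during which the arm holds its last target. There are 200 camera calls.

## Working session

There is one attempt and no reset: what is moved stays moved. The work goes in short steps, Python scripts to look and compute and a tool call to move; the robot and the scene stay as the last step left them, time stands still between calls to the robot, and variables do not carry over. Pictures are saved under pics/ and viewed, at most 10 in all, crops included, and the job is handed in when it is done.

```bash
mkdir -p pics; ls; python3 - <<'E'
from cell import env, monitor, read_camera
import cv2,numpy as np
for n in("scene","top"):
    r=read_camera(n); cv2.imwrite(f"pics/{n}0.png",r["color"]); print(n,r["fx"],r["fy"],r["cx"],r["cy"],np.round(r["world_from_camera"],4).tolist())
o=monitor.get_obs(); print({k:np.round(v,3).tolist() for k,v in o.items()},env.tip_reach)
E
```

```text
cell.py
pics
scene 607.2722797213066 607.2722797213066 318.9282946633868 243.1585983172605 [[0.7578, -0.443, 0.4791, 0.1203], [-0.6522, -0.5344, 0.5376, -0.3023], [0.0179, -0.7198, -0.6939, 0.7447], [0.0, 0.0, 0.0, 1.0]]
top 438.1518324530944 438.1518324530944 332.14851233789545 235.11716654108284 [[-0.0221, -0.9979, 0.0601, 0.483], [-0.9994, 0.0205, -0.027, 0.1753], [0.0257, -0.0607, -0.9978, 0.9585], [0.0, 0.0, 0.0, 1.0]]
{'time_s': 0.1, 'qpos': [-71.386, 18.435, -4.016, 83.169, 1.295, 78.542, -3.259], 'joint_velocities': [-0.043, -0.001, -0.005, -0.219, 0.045, -0.087, -0.024], 'effort': [0.0, -49.257, -0.406, -31.34, -0.064, 0.039, 0.0], 'tool_pos': [0.199, 0.618, 0.239], 'tool_rot': [-179.9, 0.005, 162.197], 'force': [0.084, -0.718, -0.993], 'wrist_torque': [-0.036, 0.006, -0.009], 'grasp_force': 0.0, 'grip_width': 0.087} 0.017
```

View pics/scene0.png

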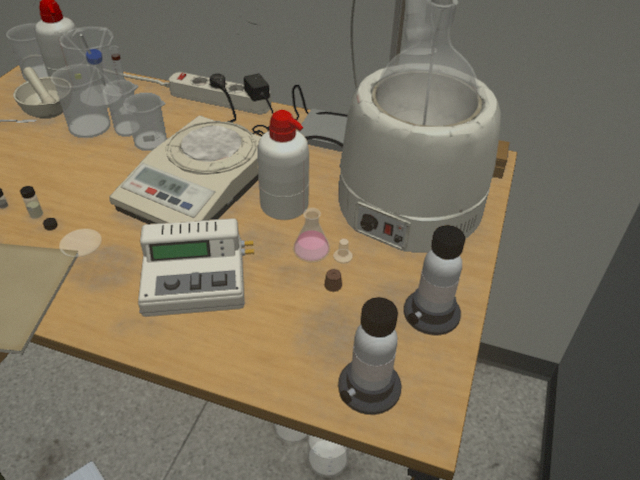

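View pics/top0.png

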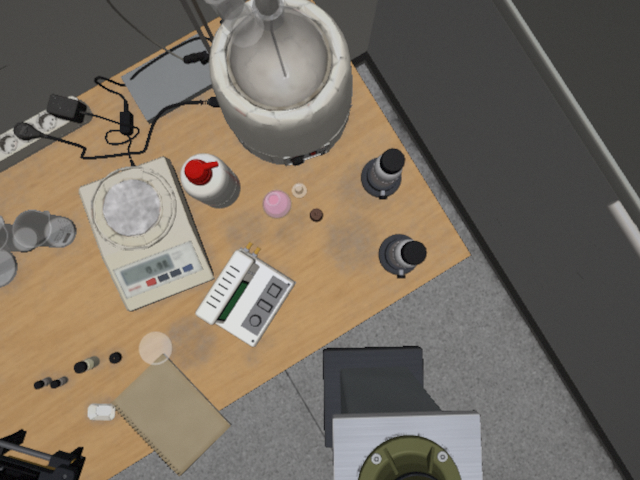

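The scene view shows the keys near (172,283), (196,280), (219,280), the near cap near (379,316) and the spare cap at (448,241). In the top view the keys are near (255,321), (264,306), (274,291), the near cap is at (413,252) and the spare at (392,161). I'll zoom in for precise positions.

```bash
python3 - <<'E'
import cv2,numpy as np
s=cv2.imread("pics/scene0.png");t=cv2.imread("pics/top0.png")
def c(im,x,y,w,h,f): return cv2.resize(im[y:y+h,x:x+w],None,fx=f,fy=f,interpolation=cv2.INTER_CUBIC)
a=c(s,145,255,100,75,4);b=c(t,215,270,100,75,4);d=c(s,350,290,100,75,4);e=c(t,370,220,100,75,4)
cv2.imwrite("pics/tile.png",np.vstack([np.hstack([a,b]),np.hstack([d,e])]))
E
```

```text
(no output)
```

View pics/tile.png

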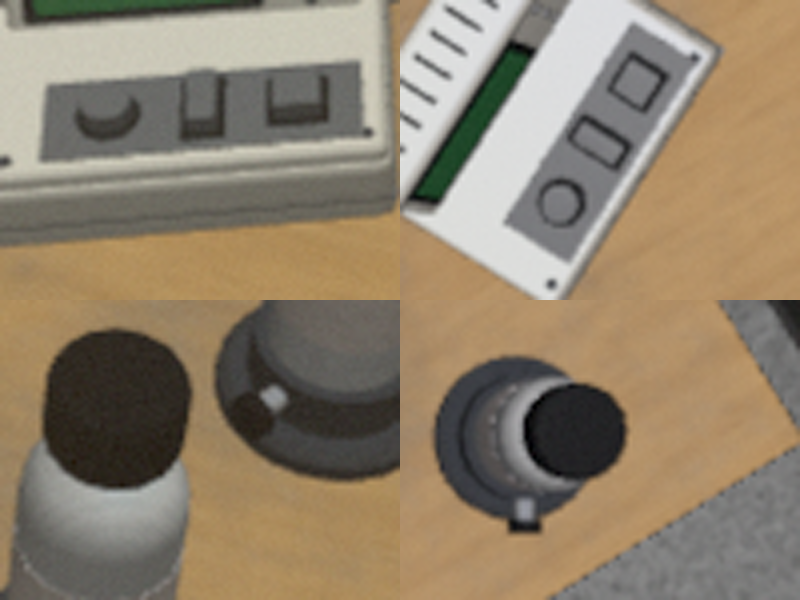

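```bash
cat > h.py <<'E'
import numpy as np
C={"scene":(607.2722797,318.92829,243.1586,np.array([[0.7578,-0.443,0.4791,0.1203],[-0.6522,-0.5344,0.5376,-0.3023],[0.0179,-0.7198,-0.6939,0.7447]])),
"top":(438.15183,332.148512,235.117167,np.array([[-0.0221,-0.9979,0.0601,0.483],[-0.9994,0.0205,-0.027,0.1753],[0.0257,-0.0607,-0.9978,0.9585]]))}
def ray(n,u,v,z):
    f,cx,cy,M=C[n];d=M[:,:3]@[(u-cx)/f,(v-cy)/f,1];return M[:,3]+d*(z-M[2,3])/d[2]
def pix(n,p):
    f,cx,cy,M=C[n];q=M[:,:3].T@(np.asarray(p)-M[:,3]);return f*q[0]/q[2]+cx,f*q[1]/q[2]+cy
E
python3 - <<'E'
from h import *
T=lambda u,v:(215+(u-400)/4,270+v/4)
S=lambda u,v:(145+u/4,255+v/4)
K=[ray("top",*T(*p),.058) for p in((562,202),(599,142),(638,81))]
Ks=[ray("scene",*S(*p),.058) for p in((107,107),(203,95),(297,93))]
print(np.round(K,4),np.round(Ks,4))
d=K[2]-K[0];print("yaw",np.degrees(np.arctan2(-d[0]*-1, -d[1]*1)),np.linalg.norm(d))
c=ray("top",414.25,252.75,.170);print("cap",c,"foot",ray("top",397.75,254.25,.012))
# predicted scene outline extents in tile coords
a=np.linspace(0,6.28,90)
P=np.array([pix("scene",c+[.022*np.cos(t),.022*np.sin(t),0]) for t in a]);P=(P-[350,290])*4+[0,300]
print(P.min(0),P.max(0))
print("spare",ray("top",392,161,.17),"bung",ray("top",316,215,.027),"flask",ray("top",277,204,.03))
E
```

```text
[[0.3671 0.3101 0.058 ]
 [0.3968 0.2911 0.058 ]
 [0.4272 0.2709 0.058 ]] [[0.367  0.3085 0.058 ]
 [0.3983 0.2905 0.058 ]
 [0.4264 0.2685 0.058 ]]
yaw 56.83029513654196 0.07171915736563604
cap [0.49551531 0.00622629 0.17      ] foot [0.49555129 0.0083968  0.012     ]
[ 41.57505154 327.69260726] [185.3085503  438.84329878]
spare [0.66400212 0.04149377 0.17      ] bung [0.58282393 0.18361708 0.027     ] flask [0.60759659 0.26597242 0.03      ]
```

```bash
cat >> h.py <<'E'
def delta(x,y,z,yaw=None):
    from cell import env, monitor, read_camera
    from scipy.spatial.transform import Rotation as R
    o=monitor.get_obs();r=R.from_euler("xyz",o["tool_rot"],degrees=True)
    print("tool delta",np.round(r.inv().apply(np.array([x,y,z])-o["tool_pos"]),4),"yaw",o["tool_rot"][2],"turn(+tool z = -yaw)",None if yaw is None else -(yaw-o["tool_rot"][2]),"q7",o["qpos"][6])
E
python3 -c "
from h import *
delta(.367,.3093,.105)"
```

```text
tool delta [-0.2548 -0.2426  0.134 ] yaw 162.19714001099604 turn(+tool z = -yaw) None q7 -3.25928768582161
```

The manual's scale: shifts go in shares of 0.8 m and turns go in shares of 4 rad. Converting my numbers, -0.22 m / 0.8 = -0.275, -0.05 m / 0.8 = -0.0625.

creep_tool --deltas '[{"trans":[-0.025, -0.025, 0], "aperture":0}, {"trans":[-0.0625, -0.06, 0], "aperture":0}, {"trans":[-0.1, -0.095, 0], "aperture":0}, {"trans":[-0.135, -0.1288, 0], "aperture":0}, {"trans":[-0.17, -0.1625, 0], "aperture":0}, {"trans":[-0.205, -0.195, 0], "aperture":0}, {"trans":[-0.24, -0.2288, 0], "aperture":0}, {"trans":[-0.275, -0.2625, 0], "aperture":0}]' --squeeze 10

```text
time_s: 0.77
tool_pos: [0.3445, 0.3496, 0.2393]
tool_rot: [-180.0, -0.0, 162.2]
force: [0.7, 0.7, 0.5]
grip_width: 0.0416
grasp_force: 0.0
```

creep_tool --deltas '[{"trans":[-0.025, -0.025, 0.025], "aperture":0}, {"trans":[-0.0425, -0.04, 0.0625], "aperture":0}, {"trans":[-0.0435, -0.0408, 0.1], "aperture":0}, {"trans":[-0.0435, -0.0408, 0.1313], "aperture":0}, {"trans":[-0.0435, -0.0408, 0.15], "aperture":0}, {"trans":[-0.0435, -0.0408, 0.15], "aperture":0}, {"trans":[-0.0435, -0.0408, 0.15], "aperture":0}]'

```text
time_s: 1.35
tool_pos: [0.3667, 0.3095, 0.119]
tool_rot: [-179.9, -0.0, 162.2]
force: [0.7, 0.1, 0.4]
grip_width: 0.0017
grasp_force: 0.0
```

```bash
python3 -c "
from h import *
delta(.367,.3093,.075)"
```

```text
tool delta [-0.0004  0.      0.044 ] yaw 162.19474450838695 turn(+tool z = -yaw) None q7 29.394971277400284
```

In the tool's units: 0.0495 m / 0.8 = 0.0619, 0.0485 m / 0.8 = 0.0606.

creep_tool --deltas '[{"trans":[0, 0, 0.025], "aperture":0}, {"trans":[0, 0, 0.045], "aperture":0}, {"trans":[0, 0, 0.05], "aperture":0}, {"trans":[0, 0, 0.0538], "aperture":0}, {"trans":[0, 0, 0.0575], "aperture":0}, {"trans":[0, 0, 0.0606], "aperture":0}, {"trans":[0, 0, 0.0619], "aperture":0}, {"trans":[0, 0, 0.0619], "aperture":0}]'

```text
time_s: 2.02
tool_pos: [0.3679, 0.3108, 0.0711]
tool_rot: [179.9, 0.1, 162.2]
force: [-1.1, -1.0, 3.2]
grip_width: 0.0004
grasp_force: 1.7
```

```bash
python3 - <<'E'
from cell import env, monitor, read_camera
import cv2,numpy as np
s=read_camera("scene")["color"];t=read_camera("top")["color"]
def c(im,x,y): return cv2.resize(im[y:y+120,x:x+100],None,fx=4,fy=4,interpolation=cv2.INTER_CUBIC)
cv2.imwrite("pics/press.png",np.hstack([c(s,130,230),c(t,210,260)]))
print(monitor.get_obs()["force"],monitor.get_obs()["tool_pos"])
E
```

```text
[-0.25324121  0.71724704  4.83056662] [0.36788417 0.3107257  0.07102673]
```

View pics/press.png

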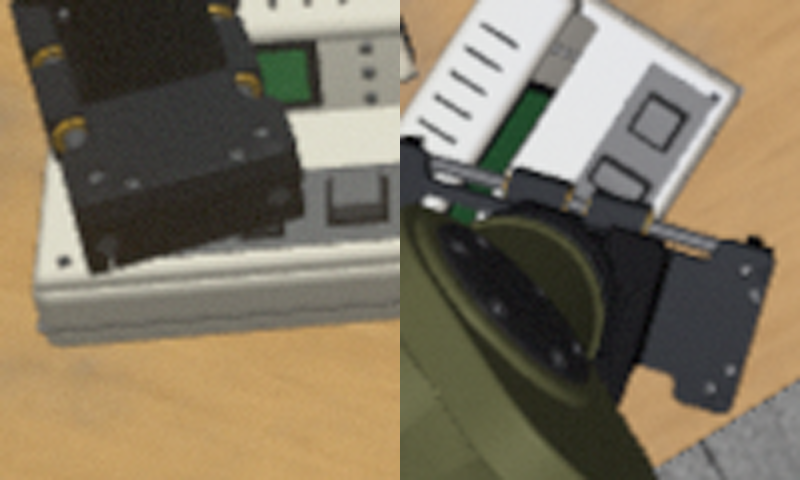

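The gripper hides the round key, so this picture can't confirm the press. TCP height and force put the travel at about 4 mm, so I'll press slightly deeper, then retreat and continue.

In the tool's units: 0.0025 m / 0.8 = 0.0031, 0.002 m / 0.8 = 0.0025.

creep_tool --deltas '[{"trans":[0, 0, 0.0013], "aperture":0}, {"trans":[0, 0, 0.0025], "aperture":0}, {"trans":[0, 0, 0.0031], "aperture":0}, {"trans":[0, 0, 0.0031], "aperture":0}]'

```text
time_s: 2.45
tool_pos: [0.3679, 0.3108, 0.0692]
tool_rot: [179.9, 0.0, 162.2]
force: [-2.5, -1.3, 12.9]
grip_width: 0.0006
grasp_force: 6.5
```

creep_tool --deltas '[{"trans":[0, 0, -0.025], "aperture":0}, {"trans":[0, 0, -0.0438], "aperture":0}, {"trans":[0, 0, -0.0438], "aperture":0}, {"trans":[0, 0, -0.0438], "aperture":0}]'

```text
time_s: 2.78
tool_pos: [0.3673, 0.31, 0.1026]
tool_rot: [180.0, 0.0, 162.2]
force: [-0.6, -0.1, -0.2]
grip_width: 0.0005
grasp_force: 0.0
```

```bash
python3 -c "
from h import *
delta(.3972,.2908,.1)"
```

```text
tool delta [-0.0343 -0.0091  0.0026] yaw 162.1909183011687 turn(+tool z = -yaw) None q7 29.595583947378255
```

In the tool's units: 0.0355 m / 0.8 = 0.0444, -0.0343 m / 0.8 = -0.0429.

creep_tool --deltas '[{"trans":[-0.0213, -0.0063, 0], "aperture":0}, {"trans":[-0.0429, -0.0114, 0], "aperture":0}, {"trans":[-0.0429, -0.0114, 0.015], "aperture":0}, {"trans":[-0.0429, -0.0114, 0.03], "aperture":0}, {"trans":[-0.0429, -0.0114, 0.0363], "aperture":0}, {"trans":[-0.0429, -0.0114, 0.0413], "aperture":0}, {"trans":[-0.0429, -0.0114, 0.0444], "aperture":0}, {"trans":[-0.0429, -0.0114, 0.0444], "aperture":0}]'

```text
time_s: 3.45
tool_pos: [0.3965, 0.2894, 0.069]
tool_rot: [-179.8, -0.1, 162.2]
force: [-6.4, -8.1, 21.1]
grip_width: 0.0004
grasp_force: 10.9
```

creep_tool --deltas '[{"aperture":0}, {"aperture":0}]'

```text
time_s: 3.62
tool_pos: [0.3965, 0.2894, 0.069]
tool_rot: [-179.8, -0.1, 162.2]
force: [-6.3, -7.8, 21.5]
grip_width: 0.0003
grasp_force: 10.9
```

creep_tool --deltas '[{"trans":[0, 0, -0.025], "aperture":0}, {"trans":[0, 0, -0.0438], "aperture":0}, {"trans":[0, 0, -0.0438], "aperture":0}, {"trans":[0, 0, -0.0438], "aperture":0}]'

```text
time_s: 3.95
tool_pos: [0.397, 0.2912, 0.1022]
tool_rot: [179.9, 0.0, 162.2]
force: [-0.4, 0.6, -0.3]
grip_width: 0.0005
grasp_force: 0.0
```

```bash
python3 -c "
from h import *
delta(.4268,.2697,.1)"
```

```text
tool delta [-0.0349 -0.0114  0.0022] yaw 162.21841360879236 turn(+tool z = -yaw) None q7 34.03387209191985
```

In the tool's units: 0.035 m / 0.8 = 0.0438, -0.0349 m / 0.8 = -0.0436.

creep_tool --deltas '[{"trans":[-0.0213, -0.0075, 0], "aperture":0}, {"trans":[-0.0436, -0.0143, 0], "aperture":0}, {"trans":[-0.0436, -0.0143, 0.015], "aperture":0}, {"trans":[-0.0436, -0.0143, 0.03], "aperture":0}, {"trans":[-0.0436, -0.0143, 0.0363], "aperture":0}, {"trans":[-0.0436, -0.0143, 0.0413], "aperture":0}, {"trans":[-0.0436, -0.0143, 0.0438], "aperture":0}, {"trans":[-0.0436, -0.0143, 0.0438], "aperture":0}]'

```text
time_s: 4.62
tool_pos: [0.4262, 0.2682, 0.069]
tool_rot: [-179.8, -0.1, 162.2]
force: [-5.4, -7.5, 21.8]
grip_width: 0.0004
grasp_force: 10.8
```

creep_tool --deltas '[{"aperture":0}, {"aperture":0}]'

```text
time_s: 4.78
tool_pos: [0.4262, 0.2681, 0.069]
tool_rot: [-179.8, -0.1, 162.2]
force: [-6.3, -7.5, 21.7]
grip_width: 0.0004
grasp_force: 10.8
```

creep_tool --deltas '[{"trans":[0, 0, -0.025], "aperture":0}, {"trans":[0, 0, -0.0625], "aperture":0}, {"trans":[0, 0, -0.1], "aperture":0}, {"trans":[0, 0, -0.1375], "aperture":0.07}, {"trans":[0, 0, -0.1688], "aperture":0.07}, {"trans":[0, 0, -0.2], "aperture":0.07}, {"trans":[0, 0, -0.2], "aperture":0.07}, {"trans":[0, 0, -0.2], "aperture":0.07}]'

```text
time_s: 5.45
tool_pos: [0.427, 0.27, 0.2279]
tool_rot: [179.9, 0.1, 162.2]
force: [-1.0, 0.7, -0.5]
grip_width: 0.026
grasp_force: 0.0
```

```bash
python3 -c "
from h import *
delta(.4957,.006,.25,90)"
```

```text
tool delta [-0.146  -0.2304 -0.0224] yaw 162.23440329558917 turn(+tool z = -yaw) 72.23440329558917 q7 37.14295927223643
```

In the tool's units: -0.2304 m / 0.8 = -0.288, -0.21 m / 0.8 = -0.2625, 56 degrees / 229.1831 = 0.2443.

creep_tool --deltas '[{"trans":[-0.025, -0.0375, 0], "rz":0.0305, "aperture":0.07}, {"trans":[-0.0475, -0.075, 0], "rz":0.0611, "aperture":0.07}, {"trans":[-0.07, -0.1125, 0], "rz":0.0916, "aperture":0.07}, {"trans":[-0.0938, -0.15, 0], "rz":0.1222, "aperture":0.07}, {"trans":[-0.1163, -0.1875, 0], "rz":0.1527, "aperture":0.07}, {"trans":[-0.14, -0.225, -0.0125], "rz":0.1833, "aperture":0.07}, {"trans":[-0.1625, -0.2625, -0.0125], "rz":0.2138, "aperture":0.07}, {"trans":[-0.1825, -0.288, -0.0125], "rz":0.2443, "aperture":0.07}]'

```text
time_s: 6.12
tool_pos: [0.4946, 0.0019, 0.2357]
tool_rot: [-179.9, 0.0, 105.7]
force: [-0.1, 0.6, -0.4]
grip_width: 0.0693
grasp_force: 0.0
```

creep_tool --deltas '[{"rz":0.0305, "aperture":0.07}, {"rz":0.0436, "aperture":0.07}, {"rz":0.0436, "aperture":0.07}, {"rz":0.0436, "aperture":0.07}]'

```text
time_s: 6.45
tool_pos: [0.4945, 0.0055, 0.2355]
tool_rot: [-179.8, 0.0, 96.3]
force: [0.3, -0.2, -0.2]
grip_width: 0.07
grasp_force: 0.0
```

```bash
python3 - <<'E'
from h import *
from cell import env, monitor, read_camera
import cv2
delta(.4957,.006,.156,97)
r=read_camera("wrist");M=r["world_from_camera"];cv2.imwrite("pics/wrist1.png",r["color"])
p=M[:3,:3].T@(np.array([.4957,.006,.17])-M[:3,3]);print(r["fx"]*p[0]/p[2]+r["cx"],r["fy"]*p[1]/p[2]+r["cy"],22*r["fx"]/p[2]/1000,np.round(M,3).tolist(),r["fx"],r["cx"],r["cy"])
E
```

```text
tool delta [0.0003 0.0015 0.0795] yaw 96.32431075206397 turn(+tool z = -yaw) -0.6756892479360346 q7 2.2425906185059503
325.76792008540014 270.7855568147738 39.763173188019984 [[0.994, 0.106, 0.031, 0.485], [0.11, -0.946, -0.304, 0.089], [-0.003, 0.306, -0.952, 0.381], [0.0, 0.0, 0.0, 1.0]] 409.3240958338299 321.676024714454 243.9768685919188
```

View pics/wrist1.png

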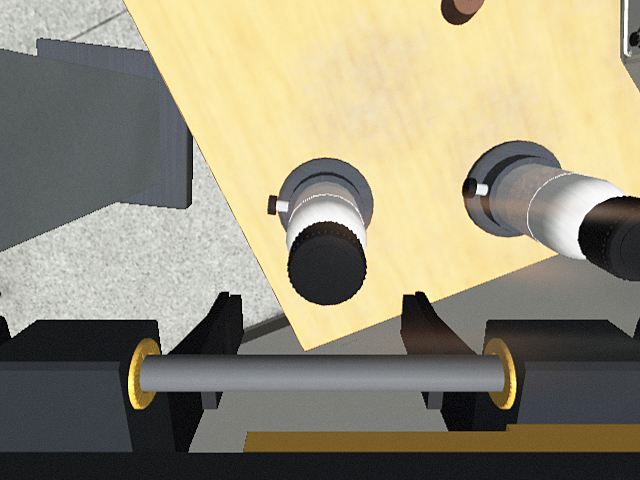

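The wrist view shows the cap top centred at about (327,267) with radius 38, against a prediction of (326,271). That is within 2 mm, so I can descend.

In the tool's units: 0.0795 m / 0.8 = 0.0994, 0.002 m / 0.8 = 0.0025.

creep_tool --deltas '[{"trans":[0.0016, 0.0025, 0.0125], "aperture":0.07}, {"trans":[0.0016, 0.0025, 0.0375], "aperture":0.07}, {"trans":[0.0016, 0.0025, 0.0688], "aperture":0.07}, {"trans":[0.0016, 0.0025, 0.09], "aperture":0.07}, {"trans":[0.0016, 0.0025, 0.0994], "aperture":0.07}, {"trans":[0.0016, 0.0025, 0.0994], "aperture":0.07}]'

```text
time_s: 7.0
tool_pos: [0.4956, 0.007, 0.1551]
tool_rot: [-179.7, 0.0, 96.3]
force: [-0.6, 0.4, -0.6]
grip_width: 0.0699
grasp_force: 0.0
```

creep_tool --deltas '[{"aperture":0.03}, {"aperture":0.03}, {"aperture":0.03}, {"aperture":0.03}, {"aperture":0.03}, {"aperture":0.03}]' --squeeze 20

```text
time_s: 7.5
tool_pos: [0.4977, 0.0069, 0.1583]
tool_rot: [179.9, -0.0, 96.2]
force: [-0.1, 0.4, 2.6]
grip_width: 0.0445
grasp_force: 20.0
```

```bash
python3 -c "
from h import *
from cell import env, monitor, read_camera
delta(.4957,.006,.156,97);print(monitor.get_obs()['wrist_torque'])"
```

```text
tool delta [-0.0006 -0.0021  0.0023] yaw 96.19431030375922 turn(+tool z = -yaw) -0.8056896962407762 q7 3.8690674465698596
[-0.04529606  0.12093252 -0.02845889]
```

In the tool's units: 12 degrees / 229.1831 = 0.0524.

creep_tool --deltas '[{"rz":0.0175, "aperture":0.03}, {"rz":0.0349, "aperture":0.03}, {"rz":0.0524, "aperture":0.03}, {"rz":0.0524, "aperture":0.03}]' --squeeze 20

```text
time_s: 7.83
tool_pos: [0.4976, 0.0068, 0.1583]
tool_rot: [179.9, -0.0, 84.2]
force: [-1.2, -1.3, 4.4]
grip_width: 0.0435
grasp_force: 20.0
```

```bash
python3 -c "
from cell import env, monitor, read_camera
o=monitor.get_obs();print(o['wrist_torque'],o['tool_rot'],o['qpos'][6])"
```

```text
[-0.18777767  0.21923818  0.39584087] [ 1.79938251e+02 -3.19179435e-03  8.41682001e+01] -8.167280031581365
```

In the tool's units: -24 degrees / 229.1831 = -0.1047.

creep_tool --deltas '[{"rz":-0.0262, "aperture":0.03}, {"rz":-0.0524, "aperture":0.03}, {"rz":-0.0785, "aperture":0.03}, {"rz":-0.1047, "aperture":0.03}, {"rz":-0.1047, "aperture":0.03}]' --squeeze 20

```text
time_s: 8.25
tool_pos: [0.4977, 0.0073, 0.1583]
tool_rot: [179.9, -0.0, 108.4]
force: [0.1, 1.2, 4.4]
grip_width: 0.0437
grasp_force: 20.0
```

```bash
python3 -c "
from cell import env, monitor, read_camera
o=monitor.get_obs();print(o['wrist_torque'],o['tool_rot'],o['qpos'][6])"
```

```text
[ 0.11197013  0.12199267 -0.0498858 ] [ 1.79911719e+02 -3.28803210e-02  1.08442554e+02] 16.087258289012205
```

CCW turns freely, about 0.05 Nm against 0.4 Nm the other way, so this is a right-hand thread. I'll keep unscrewing and rise with the thread.

In the tool's units: -0.0019 m / 0.8 = -0.0024, -0.0016 m / 0.8 = -0.002, -49 degrees / 229.1831 = -0.2138.

creep_tool --deltas '[{"trans":[0, 0, -0.0004], "rz":-0.0305, "aperture":0.03}, {"trans":[0, 0, -0.0006], "rz":-0.0611, "aperture":0.03}, {"trans":[0, 0, -0.001], "rz":-0.0916, "aperture":0.03}, {"trans":[0, 0, -0.0014], "rz":-0.1222, "aperture":0.03}, {"trans":[0, 0, -0.0016], "rz":-0.1527, "aperture":0.03}, {"trans":[0, 0, -0.002], "rz":-0.1833, "aperture":0.03}, {"trans":[0, 0, -0.0024], "rz":-0.2138, "aperture":0.03}, {"trans":[0, 0, -0.0024], "rz":-0.2138, "aperture":0.03}]' --squeeze 20

```text
time_s: 8.92
tool_pos: [0.4976, 0.007, 0.1601]
tool_rot: [179.9, 0.0, 157.3]
force: [-0.8, 1.8, 4.4]
grip_width: 0.0438
grasp_force: 20.0
```

```bash
python3 - <<'E'
from cell import env, monitor, read_camera
import cv2
o=monitor.get_obs();print(o['wrist_torque'],o['tool_rot'],o['qpos'][6])
E
```

```text
[ 0.02906228  0.19670517 -0.00064844] [1.79949050e+02 3.96905832e-02 1.57271635e+02] 64.7988865781779
```

In the tool's units: -0.0019 m / 0.8 = -0.0024, -0.0016 m / 0.8 = -0.002, -49 degrees / 229.1831 = -0.2138.

creep_tool --deltas '[{"trans":[0, 0, -0.0004], "rz":-0.0305, "aperture":0.03}, {"trans":[0, 0, -0.0006], "rz":-0.0611, "aperture":0.03}, {"trans":[0, 0, -0.001], "rz":-0.0916, "aperture":0.03}, {"trans":[0, 0, -0.0014], "rz":-0.1222, "aperture":0.03}, {"trans":[0, 0, -0.0016], "rz":-0.1527, "aperture":0.03}, {"trans":[0, 0, -0.002], "rz":-0.1833, "aperture":0.03}, {"trans":[0, 0, -0.0024], "rz":-0.2138, "aperture":0.03}, {"trans":[0, 0, -0.0024], "rz":-0.2138, "aperture":0.03}]' --squeeze 20

```text
time_s: 9.58
tool_pos: [0.4969, 0.0065, 0.1609]
tool_rot: [-180.0, -0.0, -153.9]
force: [0.9, -0.4, 0.1]
grip_width: 0.0434
grasp_force: 20.0
```

```bash
python3 - <<'E'
from cell import env, monitor, read_camera
import cv2
o=monitor.get_obs();print(o['wrist_torque'],o['tool_rot'],o['qpos'][6])
E
```

```text
[ 0.06862158  0.02601737 -0.07747019] [-1.79998380e+02 -3.84585737e-02 -1.53903763e+02] 113.52729497655717
```

Force and torque are near zero, so the cap looks free of the thread. Lifting gently first.

In the tool's units: -0.009 m / 0.8 = -0.0113, -0.006 m / 0.8 = -0.0075.

creep_tool --deltas '[{"trans":[0, 0, -0.0038], "aperture":0.03}, {"trans":[0, 0, -0.0075], "aperture":0.03}, {"trans":[0, 0, -0.0113], "aperture":0.03}]' --squeeze 25

```text
time_s: 9.83
tool_pos: [0.4972, 0.0067, 0.1705]
tool_rot: [-180.0, -0.0, -154.0]
force: [-1.0, 0.6, 0.1]
grip_width: 0.0436
grasp_force: 25.0
```

In the tool's units: -0.09 m / 0.8 = -0.1125, -0.085 m / 0.8 = -0.1063.

creep_tool --deltas '[{"trans":[0, 0, -0.0125], "aperture":0.03}, {"trans":[0, 0, -0.0375], "aperture":0.03}, {"trans":[0, 0, -0.0625], "aperture":0.03}, {"trans":[0, 0, -0.0875], "aperture":0.03}, {"trans":[0, 0, -0.1063], "aperture":0.03}, {"trans":[0, 0, -0.1125], "aperture":0.03}, {"trans":[0, 0, -0.1125], "aperture":0.03}, {"trans":[0, 0, -0.1125], "aperture":0.03}]' --squeeze 25

```text
time_s: 10.5
tool_pos: [0.4971, 0.0068, 0.2602]
tool_rot: [180.0, 0.0, -153.8]
force: [-1.0, 0.1, -1.0]
grip_width: 0.0437
grasp_force: 25.0
```

```bash
python3 - <<'E'
from cell import env, monitor, read_camera
import cv2,numpy as np
s=read_camera("scene")["color"];t=read_camera("wrist")["color"]
cv2.imwrite("pics/lift.png",np.hstack([cv2.resize(s[150:430,270:510],(400,467)),cv2.resize(t,(400,300))[:, :] if 0 else cv2.copyMakeBorder(cv2.resize(t,(400,300)),0,167,0,0,0)]))
E
```

```text
(no output)
```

View pics/lift.png

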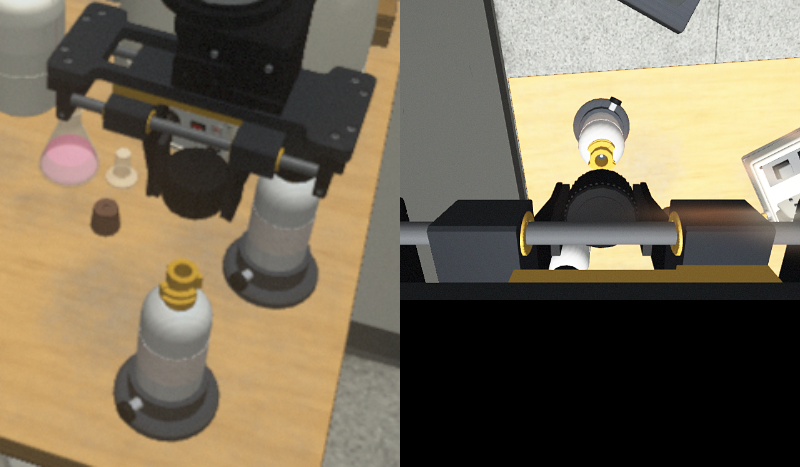

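The cap is held upright at about (195,185) in the crop, and the brass neck below at (183,275) is bare. The cap's lower edge is roughly 0.245 m up, inside the allowed range.

creep_tool --deltas '[{"aperture":0.03}, {"aperture":0.03}, {"aperture":0.03}, {"aperture":0.03}]'

```text
time_s: 10.93
tool_pos: [0.4971, 0.0068, 0.26]
tool_rot: [180.0, -0.0, -153.8]
force: [-0.4, -0.7, -1.3]
grip_width: 0.0439
grasp_force: 25.0
```

```bash
python3 -c "
from cell import env, monitor, read_camera
print(env.sign_off())"
```

```text
the job is handed in; nothing more can be done
None
```

I pressed the three keys in order, unscrewed the nearer bottle's cap (it loosened counter-clockwise, so a right-hand thread), and handed the job in at 10.9 s with the cap held upright about 100 mm above its seat; sign-off returned no verdict.

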